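# Fetch the long turner out of the half-covered utensil box

### The arm

A 6-joint arm with a two-finger parallel gripper is mounted at the origin on a cart in front of the work surface, level with it; the furniture and walls round the work are solid. World frame = base frame: x ahead of the robot, y to its left, z up, the work surface at z = 0. Lengths are in m, angles in degrees, forces in N, time in s.
With the tool pointing down it reaches from about 0.35 to 0.875 m from the base axis. Payload 4.2 kg.
Tool frame: the origin (TCP) lies between the finger pads; the fingertips stand 19 mm ahead of it and the grasp point (between the pads) is the TCP; z points along the fingers, y is the line along which they close (so a half turn about z gives the same grasp; the last joint's range is limited). The gripper opens to 87 mm and grips with 3 to 60 N. Pads are 19 mm wide; open, the fingers measure 117 mm over their backs; the gripper's body (75 mm by 190 mm) begins 51 mm behind the grasp point.
Start: joints at [-56.746, 22.042, 0.453, 0, -68.411, -14.817], TCP at [0.198, -0.593, 0.242] pointing down, gripper open.
Joint ranges: [-179.83, 179.83], [-69.29, 118.12], [-61.27, 80.66], [-181.25, 117.63], [-171.15, -9.14], [-177.46, 177.46]. Speed limits (degrees/s): [159.86, 159.86, 180, 180, 180, 180].

### API

Orientations are given as a 3x3 rotation matrix whose columns are the frame's x, y, z axes.
In Python, from station import r gives the robot as it stands.
- The arm moves only by the tool drive_tool, never from a script. Its argument "steps" is one flat list of numbers, 7 for each row, row after row: the turn, a rotation vector about the tool's x, y, z in rad, then the shift along the tool's x, y, z in m, then the opening, from 0 (shut) to 1 (fully open). A call has 1 to 10 rows; each row shifts and turns the commanded pose from where the row before left it, along the tool's axes as they then stand; what a row does not reach is not made up. A row lasts 1/12 s, in which the tool goes at most 41.7 mm and 7.16 degrees, less where a joint would pass 70% of its speed; a pose out of reach is approached as far as the arm can. A call is refused whole if a number of a shift passes 0.0417 or a number of a turn 0.125, either way. A call with a gripper value outside its range is refused whole. The fingers move at their own pace and stop on an object; the grip force is fixed at half the most. Time passes only in rows, so rows that do not move let the fingers close. It gives the time, the measured TCP pose, the force, the opening and the grip force at its end, in the units of the state.
- r.sense(): the state, without advancing time (a new reading comes with each control period).
- r.capture(name): name is "scene" or "top" or "wrist"; returns the picture (480x640x3 uint8, blue, green, red); there is no depth.
- r.camera_params(name): a dict with "camera_matrix" (3x3 intrinsics, pixels), "extrinsics" (4x4, takes a point from world to camera coordinates). Camera axes: x right, y down, z forward; pixel columns grow to the right and rows downward; lengths in m; the calibration is good to about 2 mm. The wrist camera is an equidistant fisheye: a pixel r from the principal point sees the ray r / f radians off the axis. A picture is of the moment at which its call begins: read the wrist's pose just before it. camera_params takes no time and is no camera call; for the wrist camera it gives the pose at the moment of the call.
- r.finish_job(): hands the job in; it is judged then, once.
The state is a dict: "time_s": time; "joints": joint angles; "joint_velocities": joint speeds; "effort": joint torques, N m; "tcp_pos": TCP position; "ee_rot": TCP orientation; "wrist_force": force on the tool from outside, world axes, zero at the start; "moment": the same for the moment, N m; "gripper_width": opening from 0.0 (shut) to 1.0 (fully open); "gripper_force": force on a finger pad.
Only numpy, scipy, OpenCV 4.12 (cv2) and the standard library are available. Lean on these libraries where they do the work, as an engineer would, in place of code of your own. Each camera call takes 0.05 s, during which the arm holds its last target. There are 200 camera calls.

### The job

Take the long wooden turner out of the white utensil box: it is longer than the opening in front of the box's shelf, so bring it out slantwise, handle first, over the end wall of the open part. Finish holding it in the gripper, level with its flat underside down, wholly beyond that end of the box and at least 15 cm above the worktop, clear of the box; do not put it down or let go. Leave the candle and matches on the shelf and the other things on the worktop where they are.

Things in the scene. Friction and masses are not known exactly. Their poses are not given: they have to be found in the camera images.
- utensil_box: Fixed white box, 331 mm long (its y), 166 mm broad (x), walls and floor 8 mm. Origin: centre of underside, z up. The open end is -y (robot's right; yaw -0.2 to 0.4). Side walls beside the opening are 55 mm high, inner breadth 150 mm. Two floor ribs, 10 mm wide, at y = -135 and +100 mm, tops at z = 20 mm, carry the turner. A fixed shelf covers the rear half (see shelf_edge).
- turner: Loose wooden slotted turner, 300 mm long, about 70 g, lying on the ribs, blade under the shelf, handle in the opening. Origin: mid-length, on the flat underside; y from handle to blade, z up. Handle y -150 to +50 mm, 18 wide, 14 thick; blade +64 to +150, 60 wide, 8 thick; mass centre y = +20. At start along the box's y within 0.08 rad, up to 20 mm off its middle line, 5 mm lengthwise.
- handle_end (a point): middle of the end face of the turner's handle (turner y = -150 mm, 7 mm above its underside)
- blade_tip (a point): middle of the far edge of the turner's blade (turner y = +150 mm, 4 mm above its underside)
- gable_top (a point): middle of the top edge of the box's end wall at the open (-y) end: 90 mm high, 8 mm thick, centred at box y = -161.5 mm; axes as the box's. The opening runs from this wall's inner face to the shelf: 165 mm
- shelf_edge (a point): middle of the lower front edge of the fixed shelf (box y = +7.5 mm, z = 115 mm; axes as the box's). The shelf runs from here to the closed +y end, full breadth, top at z = 121 mm with side lips up to 128 mm; below it the sides are closed
- candle: bystander: tea light, 38 mm across, 15 mm high, on the rear half of the shelf; origin under its centre
- matches: bystander: matchbox, 36x53x15 mm, on the rear half of the shelf; origin under its centre
- scissors: bystander: scissors with black handles, 206x84x11 mm, flat on the worktop, front right; origin under the centre
- yoghurt_tub: bystander: yoghurt tub, 72 mm across, 71 mm high, on the worktop to the right; origin under its centre
- salt_mill: bystander: small salt shaker, 44 mm across, 90 mm high, at the back, right of the middle; origin under its centre
- honey_jar: bystander: jar with a black lid, 60 mm across, 83 mm high, on the worktop front right; origin under its centre

How it is judged:
By the outcome, as a careful person would: the job done as asked, in the order asked, and still so for the second after the job is handed in, while the arm keeps its last pose, push and grip.
It also fails if it takes over 38 s, if anything falls off the work surface, if the arm or the gripper's body presses on something with over 40 N, if the wrist force passes 120 N, or if a joint passes its speed limit or range.

## Working session

There is one attempt and no reset: what is moved stays moved. The work goes in short steps, Python scripts to look and compute and a tool call to move; the robot and the scene stay as the last step left them, time stands still between calls to the robot, and variables do not carry over. Pictures are saved under pics/ and viewed, at most 10 in all, crops included, and the job is handed in when it is done.

Besides the shell and the picture viewer there is one more tool, called after ">>>" in YAML: its name, and indented under it one key for each argument. drive_tool: Moves the arm, as the interface text tells. Its arguments: {"type":"object","properties":{"steps":{"type":"array"}},"required":["steps"]}

```bash
mkdir -p pics; ls
python3 - <<'E'
from station import r
import cv2,json,numpy as np
for n in("scene","top"):
    cv2.imwrite(f"pics/{n}0.png",r.capture(n)); p=r.camera_params(n); print(n,np.array(p["camera_matrix"]).round(1).tolist(),np.array(p["extrinsics"]).round(4).tolist())
print(r.sense())
E
```

```text
pics
scene [[580.5, 0.0, 316.3], [0.0, 580.5, 235.2], [0.0, 0.0, 1.0]] [[-0.4884, -0.8726, -0.0073, 0.2235], [-0.6287, 0.3577, -0.6904, 0.4067], [0.6051, -0.3326, -0.7234, 1.0084], [0.0, 0.0, 0.0, 1.0]]
top [[517.1, 0.0, 323.9], [0.0, 517.1, 242.3], [0.0, 0.0, 1.0]] [[-0.0278, -0.9996, -0.0084, -0.0194], [-0.9963, 0.0284, -0.0812, 0.5427], [0.0814, 0.0061, -0.9967, 1.4475], [0.0, 0.0, 0.0, 1.0]]
{'time_s': 0.1, 'joints': array([-5.67440001e+01,  2.20868780e+01,  3.87007129e-01, -2.42463197e-02,
       -6.84114387e+01, -1.48188008e+01]), 'joint_velocities': array([-0.03327274, -0.13727674,  0.1778251 ,  0.06858657,  0.04833116,
        0.04273689]), 'effort': array([-1.13392525e-03, -3.91688740e+01,  1.87933695e+01,  4.23183516e+00,
        1.35123849e-02, -6.38487109e-05]), 'tcp_pos': array([ 0.19754151, -0.59242913,  0.24056212]), 'ee_rot': array([[-9.48720188e-01, -3.16116218e-01, -7.36282127e-04],
       [-3.16117054e-01,  9.48718410e-01,  1.84031317e-03],
       [ 1.16771569e-04,  1.97869359e-03, -9.99998036e-01]]), 'wrist_force': array([ 0.51138597,  0.43382811, -0.21415318]), 'moment': array([ 0.05096883, -0.01010408,  0.00455726]), 'gripper_force': 0.0, 'gripper_width': 0.9991806030856973}
```

View pics/scene0.png

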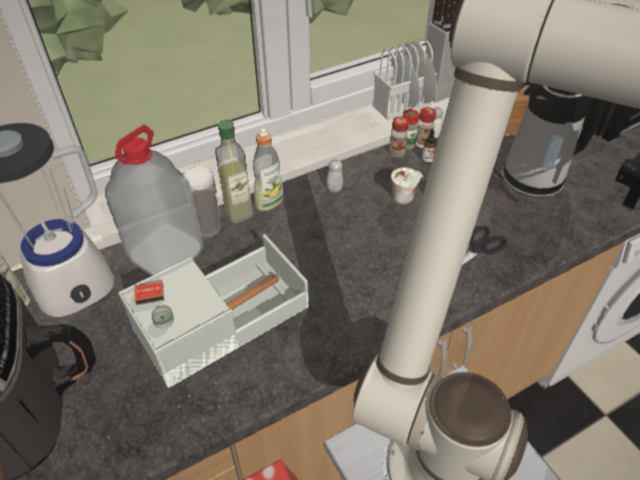

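View pics/top0.png

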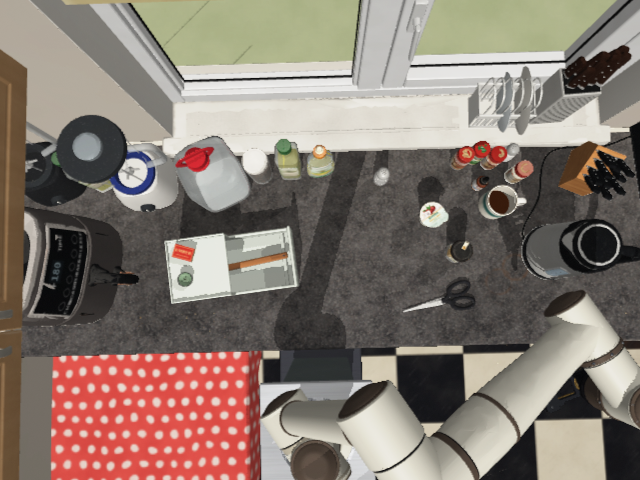

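The scene view shows the box centre-left with its handle visible. In the top view the box spans about (165,240)–(298,290) and the handle runs from (229,267) to (287,255). I'll zoom in to measure.

Run:
```python
import cv2
a=cv2.imread("pics/top0.png")[215:315,150:310]; cv2.imwrite("pics/topc.png",cv2.resize(a,None,fx=5,fy=5,interpolation=cv2.INTER_CUBIC))
a=cv2.imread("pics/scene0.png")[230:390,110:320]; cv2.imwrite("pics/scenec.png",cv2.resize(a,None,fx=3.7,fy=3.7,interpolation=cv2.INTER_CUBIC))
```

```text
(no output)
```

View pics/topc.png

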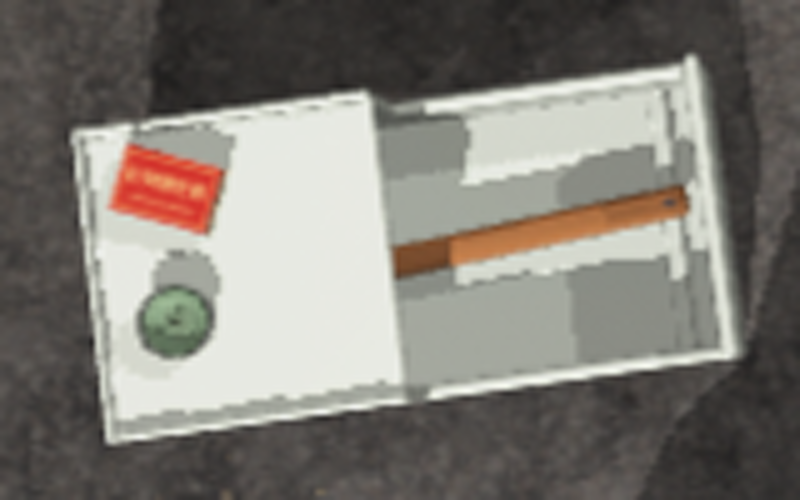

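View pics/scenec.png

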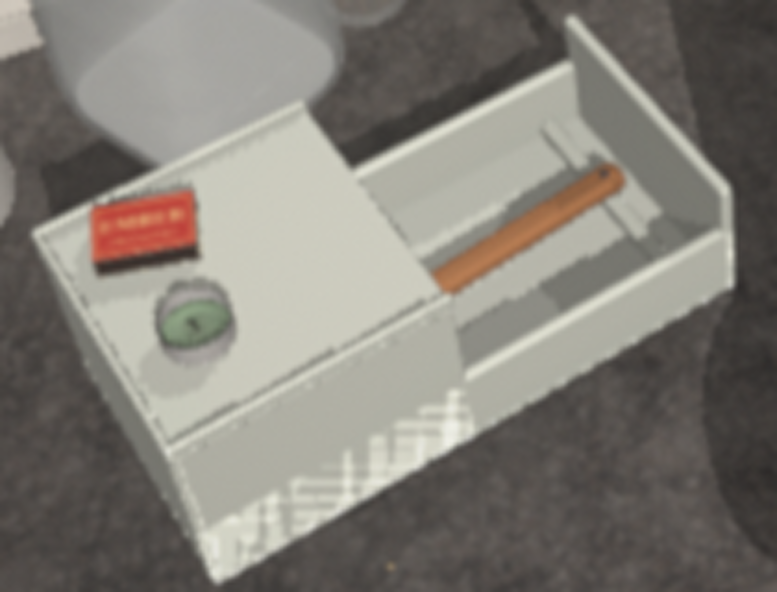

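The top crop shows the gable top corners at (697,58) and (740,355), and the shelf front at (370,92)–(404,402). The handle runs from (393,262) to its end at (687,200). The scene crop shows the same corners, so I'll fit the pose using both cameras.

```bash
cat > h.py <<'E'
from station import r
import numpy as np
from scipy.optimize import least_squares
def proj(n,P):
    p=r.camera_params(n);K=np.array(p["camera_matrix"]);E=np.array(p["extrinsics"])
    c=E[:3,:3]@np.asarray(P).T+E[:3,3:];q=K@c;return (q[:2]/q[2]).T
def toplane(n,uv,z):
    p=r.camera_params(n);K=np.array(p["camera_matrix"]);E=np.array(p["extrinsics"]);R=E[:3,:3];C=-R.T@E[:3,3]
    d=R.T@np.linalg.solve(K,[*uv,1]);return C+d*(z-C[2])/d[2]
E
python3 - <<'E'
from h import *
B=np.array
T={(83,-165.5,90):(698,57),(-83,-165.5,90):(741,354),(83,165.5,128):(73,130),(-83,165.5,128):(110,442),(83,7.5,128):(370,92),(-83,7.5,128):(404,402)}
S={(83,165.5,128):(36,234),(83,7.5,128):(305,103),(-83,7.5,128):(450,298),(-83,165.5,128):(170,450),(-83,165.5,0):(218,582),(-83,-165.5,90):(732,190),(-83,-165.5,0):(733,288)}
tp=B(list(T))/1e3;tu=B(list(T.values()))/5+[150,215]-.4
sp=B(list(S))/1e3;su=B(list(S.values()))/3.7+[110,230]-.4
def w(q,P):
    c,s=np.cos(q[2]),np.sin(q[2]);return P@B([[c,-s,0],[s,c,0],[0,0,1]]).T+[q[0],q[1],0]
f=lambda q:np.r_[proj("top",w(q,tp))-tu,proj("scene",w(q,sp))-su].ravel()
o=least_squares(f,[.55,.2,.1],loss="soft_l1");print("box",o.x,np.abs(f(o.x)).reshape(-1,2).round(1).tolist())
q=o.x;inv=lambda P:(w([0,0,-q[2]],B([P-[q[0],q[1],0]])))[0]
for n,uv in(("top",(687,200)),("top",(393,262))):
    P=toplane(n,B(uv)/5+[150,215]-.4,.034);print(P,inv(P))
for uv in((612,172),(441,284)):
    P=toplane("scene",B(uv)/3.7+[110,230]-.4,.034);print("s",P,inv(P))
E
```

```text
box [0.48564726 0.21233228 0.10987706] [[0.3, 1.1], [0.1, 0.2], [0.2, 0.1], [0.1, 0.1], [0.0, 0.7], [0.9, 0.2], [1.3, 0.4], [0.4, 0.9], [1.0, 0.0], [1.1, 1.5], [0.2, 1.9], [0.7, 0.0], [1.2, 0.0]]
[0.50914148 0.06996683 0.034     ] [ 0.0077413  -0.14408321  0.034     ]
[0.47891047 0.23609557 0.034     ] [-0.00409037  0.02435872  0.034     ]
s [0.5095353  0.07411307 0.034     ] [ 0.00858741 -0.14000516  0.034     ]
s [0.48379508 0.19455141 0.034     ] [-0.00379079 -0.01747054  0.034     ]
```

>>> drive_tool:
  steps: [0,0,0,-0.0258,0.0302,0,1,0,0,0,-0.0258,0.0302,0,1,0,0,0,-0.0258,0.0302,0,1,0,0,0,-0.0258,0.0302,0,1,0,0,0,-0.0258,0.0302,0,1,0,0,0,-0.0258,0.0302,0,1,0,0,0,-0.0258,0.0302,0,1,0,0,0,-0.0258,0.0302,0,1,0,0,0,-0.0258,0.0302,0,1,0,0,0,-0.0258,0.0302,0,1]

```text
time_s: 0.93
tcp_pos: [0.3469, -0.2229, 0.2415]
ee_rot: [[-0.949, -0.316, 0.0], [-0.316, 0.949, 0.0], [-0.0, 0.0, -1.0]]
wrist_force: [1.9, 0.7, -1.2]
gripper_width: 1.003
gripper_force: 0.0
```

>>> drive_tool:
  steps: [0,0,0,-0.0258,0.0302,0,1,0,0,0,-0.0258,0.0302,0,1,0,0,0,-0.0258,0.0302,0,1,0,0,0,-0.0258,0.0302,0,1,0,0,0,-0.0258,0.0302,0,1,0,0,0,-0.0258,0.0302,0,1,0,0,0,-0.0258,0.0302,0,1,0,0,0,-0.0258,0.0302,0,1,0,0,0,-0.0258,0.0302,0,1,0,0,0,-0.0258,0.0302,0,1]

```text
time_s: 1.77
tcp_pos: [0.4962, 0.1452, 0.2413]
ee_rot: [[-0.949, -0.317, -0.001], [-0.317, 0.949, -0.0], [0.001, -0.0, -1.0]]
wrist_force: [0.5, -1.3, 0.9]
gripper_width: 1.004
gripper_force: 0.0
```

>>> drive_tool:
  steps: [0,0,-0.12,0,0,0,1,0,0,-0.12,0,0,0,1,0,0,-0.12,0,0,0,1,0,0,-0.12,0,0,0,1,0,0,-0.12,0,0,0,1,0,0,-0.12,0,0,0,1,0,0,-0.12,0,0,0,1,0,0,-0.12,0,0,0,1,0,0,-0.12,0,0,0,1,0,0,-0.12,0,0,0,1]

```text
time_s: 2.6
tcp_pos: [0.4959, 0.1432, 0.2411]
ee_rot: [[-0.043, -0.999, -0.001], [-0.999, 0.043, -0.0], [0.0, 0.001, -1.0]]
wrist_force: [-0.5, 0.0, 0.1]
gripper_width: 1.003
gripper_force: 0.0
```

>>> drive_tool:
  steps: [0,0,-0.12,0,0,0,1,0,0,-0.117,0,0,0,1,0,0,0,0,0,0.02,1,0,0,0,0,0,0.02,1,0,0,0,0,0,0,1,0,0,0,0,0,0,1]

```text
time_s: 3.1
tcp_pos: [0.4956, 0.1428, 0.2007]
ee_rot: [[0.187, -0.982, -0.002], [-0.982, -0.187, -0.002], [0.001, 0.003, -1.0]]
wrist_force: [0.5, -0.7, 1.0]
gripper_width: 0.996
gripper_force: 0.0
```

Run:
```python
from station import r
import cv2,numpy as np
s=r.sense();p=r.camera_params("wrist");im=r.capture("wrist");cv2.imwrite("pics/w1.png",im)
print(s["time_s"],s["tcp_pos"],s["ee_rot"].round(3).tolist(),s["joints"].round(1))
print(np.array(p["camera_matrix"]).round(1).tolist(),np.array(p["extrinsics"]).round(4).tolist())
import pickle;pickle.dump(p,open("w1.pkl","wb"))
```

```text
3.1 [0.49561108 0.14283758 0.20074609] [[0.187, -0.982, -0.002], [-0.982, -0.187, -0.002], [0.001, 0.003, -1.0]] [ 34.1  13.6 -18.1   0.  -58.5 -23.4]
[[371.6, 0.0, 317.1], [0.0, 371.6, 239.3], [0.0, 0.0, 1.0]] [[-0.9827, -0.1853, 0.0031, 0.5141], [-0.1759, 0.9376, 0.3, -0.0715], [-0.0585, 0.2943, -0.9539, 0.3397], [0.0, 0.0, 0.0, 1.0]]
```

View pics/w1.png

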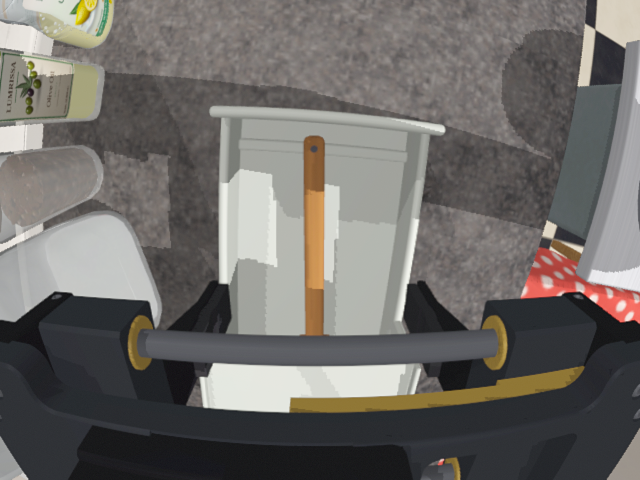

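The wrist view shows the handle vertical at col 314–315, with its end at row 137. The gable corners are at (211,108) and (445,127).

Run:
```python
import pickle,numpy as np,cv2
p=pickle.load(open("w1.pkl","rb"));K=np.array(p["camera_matrix"]);E=np.array(p["extrinsics"]);R=E[:3,:3];C=-R.T@E[:3,3]
def tp(u,v,z):
    d=np.array([u-K[0,2],v-K[1,2]])/K[0,0];t=np.hypot(*d);d=R.T@np.r_[d/t*np.sin(t),np.cos(t)];return (C+d*(z-C[2])/d[2]).round(4)
im=cv2.imread("pics/w1.png").astype(int);c=[]
for v in range(160,330,20):
    m=np.where((im[v,290:340,2]-im[v,290:340,0])>30)[0]+290; c.append(tp(m.mean(),v,.034)[:2]); print(v,m.min(),m.max(),c[-1])
c=np.array(c);print(np.polyfit(c[:,1],c[:,0],1))
print("end",tp(314,136,.034),"gable",tp(211,108,.09),tp(445,127,.09))
```

```text
160 304 323 [0.5092 0.0906]
180 304 324 [0.5057 0.1072]
200 304 323 [0.5029 0.1242]
220 304 323 [0.4997 0.1414]
240 304 323 [0.4964 0.1592]
260 305 323 [0.4926 0.1775]
280 305 323 [0.489  0.1966]
300 305 323 [0.4853 0.2167]
320 305 323 [0.4814 0.2378]
[-0.18877519  0.52623895]
end [0.5125 0.0708 0.034 ] gable [0.586  0.0612 0.09  ] [0.4242 0.0432 0.09  ]
```

>>> drive_tool:
  steps: [0,0,0,0,-0.002,0.025,1,0,0,0,0,0,0.025,1,0,0,0,0,0,0.025,1,0,0,0,0,0,0.025,1,0,0,0,0,0,0.025,1,0,0,0,0,0,0.02,1,0,0,0,0,0,0.015,1,0,0,0,0,0,0.009,1,0,0,0,0,0,0,1,0,0,0,0,0,0,1]

```text
time_s: 3.98
tcp_pos: [0.499, 0.1441, 0.0333]
ee_rot: [[0.187, -0.982, 0.001], [-0.982, -0.187, 0.0], [-0.0, -0.001, -1.0]]
wrist_force: [0.9, -0.3, 0.2]
gripper_width: 1.001
gripper_force: 0.0
```

>>> drive_tool:
  steps: [0,0,0,0,0,0,0,0,0,0,0,0,0,0,0,0,0,0,0,0,0,0,0,0,0,0,0,0,0,0,0,0,0,0,0,0,0,0,0,0,0,0,0,0,0,0,0,0,0,0,0,0,0,0,0,0,0,0,0,0,0,0,0,0,0,0,0,0,0,0]

```text
time_s: 4.82
tcp_pos: [0.4981, 0.1437, 0.0325]
ee_rot: [[0.187, -0.982, -0.0], [-0.982, -0.187, -0.0], [0.0, 0.0, -1.0]]
wrist_force: [0.6, -0.1, 0.3]
gripper_width: 0.321
gripper_force: 0.0
```

>>> drive_tool:
  steps: [0,0,0,0,0,0,0,0,0,0,0,0,0,0,0,0,0,0,0,0,0,0,0,0,0,0,0,0,0,0,0,0,0,0,0,0,0,0,0,0,0,0]

```text
time_s: 5.32
tcp_pos: [0.4981, 0.1437, 0.0325]
ee_rot: [[0.187, -0.982, -0.0], [-0.982, -0.187, 0.0], [-0.0, 0.0, -1.0]]
wrist_force: [-0.1, 0.1, 0.6]
gripper_width: 0.203
gripper_force: 30.0
```

>>> drive_tool:
  steps: [0,0,0,0,0,-0.003,0,0,0,0,0,0,-0.003,0,0,0.02,0,0,0,-0.0045,0,0,0.02,0,0,0,-0.0045,0,0,0.02,0,0,0,-0.0045,0,0,0.02,0,0,0,-0.0045,0,0,0.02,0,0,0,-0.0045,0,0,0.02,0,0,0,-0.0045,0,0,0,0,0,0,0,0,0,0,0,0,0,0]

```text
validation failed for argument at $.st...
```

Run:
```python
from station import r
import cv2
s=r.sense();print(s["time_s"],s["tcp_pos"],s["wrist_force"],s["moment"],s["gripper_width"])
a=cv2.resize(r.capture("wrist")[80:360,180:460],None,fx=2,fy=2);b=cv2.resize(r.capture("scene")[220:360,160:330],None,fx=2,fy=2)
c=cv2.copyMakeBorder(b,0,280,0,0,cv2.BORDER_CONSTANT)[:560,:240] if 0 else None
cv2.imwrite("pics/w2.png",a)
```

```text
5.3167 [0.49811717 0.14366581 0.03252186] [-0.14520176  0.12000752  0.61722788] [-0.00143078  0.08394897 -0.05684407] 0.20336106444334703
```

View pics/w2.png

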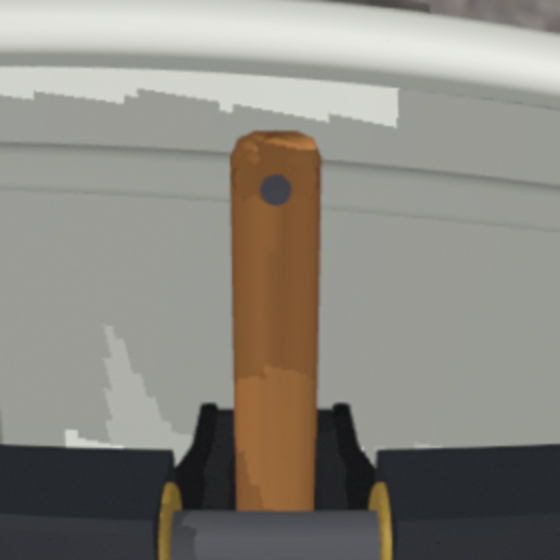

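That call was refused because a row was malformed, so nothing moved. The picture shows the handle held between both fingers, with its end at crop (276,140). Now the lift and tilt.

>>> drive_tool:
  steps: [0,0,0,0,0,-0.003,0,0,0,0,0,0,-0.003,0,0,0.02,0,0,0,-0.0045,0,0,0.02,0,0,0,-0.0045,0,0,0.02,0,0,0,-0.0045,0,0,0.02,0,0,0,-0.0045,0,0,0.02,0,0,0,-0.0045,0,0,0.02,0,0,0,-0.0045,0,0,0,0,0,0,0,0]

```text
time_s: 6.17
tcp_pos: [0.4982, 0.1457, 0.0665]
ee_rot: [[0.187, -0.982, 0.024], [-0.975, -0.188, -0.117], [0.12, -0.002, -0.993]]
wrist_force: [0.3, 0.0, -0.1]
gripper_width: 0.204
gripper_force: 30.0
```

>>> drive_tool:
  steps: [0,0.024,0,0,0,-0.0054,0,0,0.024,0,0,0,-0.0054,0,0,0.024,0,0,0,-0.0054,0,0,0.024,0,0,0,-0.0054,0,0,0.024,0,0,0,-0.0054,0,0,0.024,0,0,0,-0.0054,0,0,0.024,0,0,0,-0.0054,0,0,0.024,0,0,0,-0.0054,0,0,0,0,0,0,0,0]

```text
time_s: 6.92
tcp_pos: [0.4967, 0.1546, 0.1085]
ee_rot: [[0.179, -0.982, 0.059], [-0.935, -0.189, -0.302], [0.308, -0.001, -0.952]]
wrist_force: [-0.3, 0.8, -0.4]
gripper_width: 0.206
gripper_force: 30.0
```

Run:
```python
from station import r
import cv2
s=r.sense();print(s["time_s"],s["tcp_pos"],s["wrist_force"],s["moment"],s["joints"].round(1))
a=cv2.resize(r.capture("wrist")[80:360,180:460],None,fx=1.4,fy=1.4);b=cv2.resize(r.capture("scene")[220:360,160:330],(392,392))
cv2.imwrite("pics/w3.png",cv2.hconcat([a,b]))
```

```text
6.9167 [0.49668985 0.15462285 0.10845342] [-0.31896393  0.76138981 -0.4154254 ] [0.76307804 0.20772099 0.05973115] [ 42.9  22.4 -30.1  20.3 -49.  -47. ]
```

View pics/w3.png

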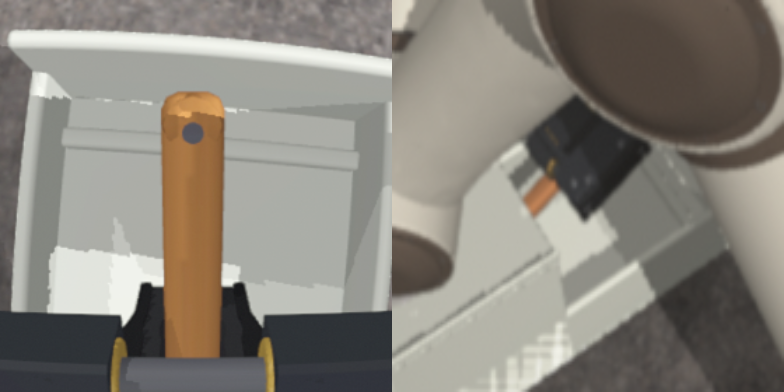

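The handle hasn't slipped (its end is still near row 148) and the tilt clears the gable. Pulling out along the handle axis.

>>> drive_tool:
  steps: [0,0,0,0.01,0,0,0,0,0,0,0.02,0,0,0,0,0,0,0.02,0,0,0,0,0,0,0.02,0,0,0,0,0,0,0.02,0,0,0,0,0,0,0.02,0,0,0,0,0,0,0.02,0,0,0,0,0,0,0.02,0,0,0,0,0,0,0.02,0,0,0,0,0,0,0.02,0,0,0]

```text
time_s: 7.85
tcp_pos: [0.5296, -0.026, 0.1663]
ee_rot: [[0.177, -0.983, 0.056], [-0.935, -0.186, -0.302], [0.307, 0.001, -0.952]]
wrist_force: [0.7, -0.7, -1.5]
gripper_width: 0.202
gripper_force: 30.0
```

>>> drive_tool:
  steps: [0,0,0,0.02,0,0,0,0,0,0,0.02,0,0,0,0,0,0,0.02,0,0,0,0,0,0,0.02,0,0,0,0,0,0,0.02,0,0,0,0,0,0,0.02,0,0,0,0,0,0,0.02,0,0,0,0,0,0,0.02,0,0,0,0,0,0,0.02,0,0,0,0,0,0,0.02,0,0,0]

```text
time_s: 8.68
tcp_pos: [0.5647, -0.2129, 0.2275]
ee_rot: [[0.177, -0.983, 0.056], [-0.935, -0.186, -0.301], [0.307, 0.001, -0.952]]
wrist_force: [0.4, 0.2, -0.8]
gripper_width: 0.208
gripper_force: 30.0
```

>>> drive_tool:
  steps: [0,0,0,0.01,0,0,0,0,0,0,0,0,0,0,0,0,0,0,0,0,0]

```text
time_s: 8.93
tcp_pos: [0.5667, -0.2209, 0.2301]
ee_rot: [[0.177, -0.983, 0.056], [-0.935, -0.185, -0.301], [0.307, 0.001, -0.952]]
wrist_force: [-0.0, 0.3, 0.6]
gripper_width: 0.203
gripper_force: 30.0
```

>>> drive_tool:
  steps: [0,-0.03,0,0.004,0,0,0,0,-0.032,0,0.004,0,0,0,0,-0.032,0,0.004,0,0,0,0,-0.032,0,0.004,0,0,0,0,-0.032,0,0.004,0,0,0,0,-0.032,0,0.004,0,0,0,0,-0.032,0,0.004,0,0,0,0,-0.032,0,0,0,0,0,0,-0.032,0,0,0,0,0,0,-0.026,0,0,0,0,0]

```text
time_s: 9.77
tcp_pos: [0.5723, -0.2461, 0.2359]
ee_rot: [[0.188, -0.982, -0.002], [-0.982, -0.188, 0.002], [-0.002, 0.001, -1.0]]
wrist_force: [0.6, -0.7, -0.6]
gripper_width: 0.204
gripper_force: 30.0
```

>>> drive_tool:
  steps: [0,0,0,0,0,0,0,0,0,0,0,0,0,0,0,0,0,0,0,0,0,0,0,0,0,0,0,0]

```text
time_s: 10.1
tcp_pos: [0.5722, -0.2465, 0.2363]
ee_rot: [[0.188, -0.982, -0.001], [-0.982, -0.188, -0.0], [0.0, 0.001, -1.0]]
wrist_force: [-0.2, 0.8, -1.2]
gripper_width: 0.201
gripper_force: 30.0
```

Run:
```python
from station import r
import cv2
s=r.sense();print(s["time_s"],s["tcp_pos"],s["ee_rot"].round(4).tolist(),s["wrist_force"],s["moment"],s["joints"].round(1))
a=cv2.resize(r.capture("wrist")[80:360,180:460],None,fx=1.2,fy=1.2);S=r.capture("scene");T=r.capture("top");cv2.imwrite("pics/s4.png",S);cv2.imwrite("pics/t4.png",T)
b=cv2.resize(S[100:380,180:460],(336,336))
cv2.imwrite("pics/w4.png",cv2.hconcat([a,b]))
```

```text
10.1 [ 0.57220718 -0.24651765  0.23627423] [[0.1878, -0.9822, -0.0008], [-0.9822, -0.1878, -0.0003], [0.0001, 0.0009, -1.0]] [-0.1738771   0.83191028 -1.1528596 ] [-0.0535437   0.09193095  0.02236614] [ -8.4  22.1  -0.3   0.  -67.7  19.3]
```

View pics/w4.png

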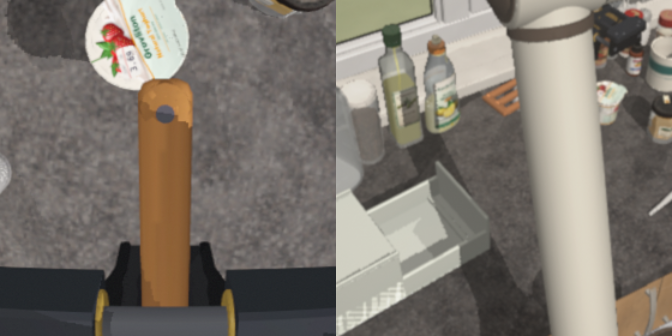

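View pics/t4.png

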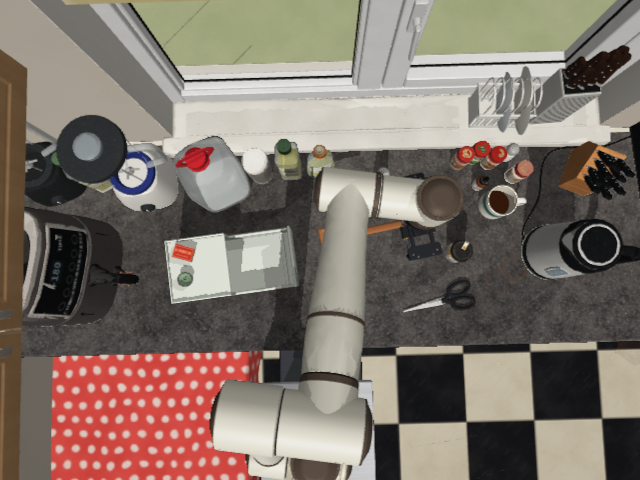

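The turner is out and held level to the eye, with the handle end at the same row as at the grasp. The candle, matches and other things haven't moved. Next, a numeric check of the blade's pitch and position from both cameras.

Run:
```python
from h import *
import cv2
s=r.sense();R=s["ee_rot"];t=s["tcp_pos"]
for n,f in(("scene","s4"),("top","t4")):
    h=cv2.cvtColor(cv2.imread(f"pics/{f}.png"),cv2.COLOR_BGR2HSV);m=cv2.inRange(h,(5,110,60),(17,255,255));
    k,l,st,ce=cv2.connectedComponentsWithStats(m)
    for i in range(1,k):
        x,y,w,hh,a=st[i]
        if a>25 and 280<x<420 and 150<y<260: 
            q=np.argwhere(l==i)[:,::-1]; print(n,"bbox",x,y,x+w-1,y+hh-1,a)
    for p in(-.05,0,.05):
        d=[(-.225,e,.0085) for e in(-.03,.03)]+[(-.139,e,.0085) for e in(-.03,.03)]
        c,sn=np.cos(p),np.sin(p);Ry=np.array([[c,0,sn],[0,1,0],[-sn,0,c]])
        W=(R@Ry@np.array(d).T).T+t;print(p,proj(n,W).round(1).tolist(),W[:2].round(3).tolist())
```

```text
scene bbox 302 166 332 196 442
-0.05 [[299.6, 177.4], [318.6, 192.5], [331.4, 161.6], [350.6, 175.7]] [[0.56, -0.02, 0.239], [0.501, -0.031, 0.239]]
0 [[299.8, 181.5], [318.7, 196.6], [331.5, 164.1], [350.6, 178.2]] [[0.56, -0.02, 0.228], [0.501, -0.031, 0.228]]
0.05 [[300.2, 185.5], [319.0, 200.6], [331.6, 166.5], [350.7, 180.7]] [[0.56, -0.021, 0.217], [0.501, -0.032, 0.217]]
top bbox 367 220 401 234 257
top bbox 318 228 324 244 63
-0.05 [[316.9, 227.9], [322.2, 252.0], [351.4, 220.5], [356.8, 244.5]] [[0.56, -0.02, 0.239], [0.501, -0.031, 0.239]]
0 [[317.0, 228.4], [322.3, 252.3], [351.3, 220.9], [356.7, 244.7]] [[0.56, -0.02, 0.228], [0.501, -0.031, 0.228]]
0.05 [[317.4, 228.8], [322.6, 252.5], [351.5, 221.2], [356.8, 244.9]] [[0.56, -0.021, 0.217], [0.501, -0.032, 0.217]]
```

The blade's near corner is at row 196, against 196.6 expected for level. The tip is about 65 mm beyond the gable and the underside is about 0.224 m up.

```bash
python3 -c "
from station import r
print(r.finish_job())"
```

```text
the job is handed in; nothing more can be done
None
```

The turner is out over the end wall, handle first, and the job is handed in: it is held level in the gripper about 22 cm above the worktop and about 6 cm beyond the open end of the box, and I saw nothing else moved.

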